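Nudge two paint cakes into their palette wells

ROBOT

A 6-joint arm with a two-finger parallel gripper is mounted at the origin on the work surface. World frame = base frame: x ahead of the robot, y to its left, z up, the work surface at z = 0. Lengths are in mm, angles in rad, forces in N, time in s.
With the tool pointing down it reaches from about 300 to 775 mm from the base axis. Payload 14.6 kg.
Tool frame: the origin (TCP) lies on the front face of the gripper's body, between the roots of the fingers; the fingertips stand 97 mm ahead of it and the grasp point (between the pads) lies 78 mm ahead of it; z points along the fingers, y is the line along which they close (so a half turn about z gives the same grasp; the last joint's range is limited). The gripper opens to 94 mm and grips with 3 to 60 N. Pads are 16 mm wide; open, the fingers measure 119 mm over their backs; the gripper's body (75 mm by 177 mm) begins 78 mm behind the grasp point.
Start: joints at [-1.377, 0.3, 1.521, -0, 1.321, -0.067], TCP at [141.813, -531.394, 302.646] pointing down, gripper open.
Joint ranges: [-3.03, 3.03], [-0.79, 2.21], [0.23, 2.52], [-1.04, 4.18], [0, 3.07], [-2.55, 2.55]. Speed limits (rad/s): [2.22, 2.22, 2.57, 3.14, 3.14, 3.14].

INTERFACE

Orientations are given as [roll, pitch, yaw] about the fixed x, y, z axes, in that order (R = Rz(yaw) Ry(pitch) Rx(roll)).
In Python, from cell import * gives the robot as it stands.
- The arm moves only by the tool carry_out, never from a script. Its arguments are lists of equal length, an entry for each row: "slide": the shift along the world's x, y, z scaled (see below), a list of three; "dr": the turn, a rotation vector about the world's x, y, z scaled (see below), a list of three; "gripper": the opening in per cent of the stroke, from 0 (shut) to 100 (fully open). A call has 1 to 10 rows; each row is the pose to reach, as a shift and turn from the pose commanded when the call began, turning the shorter way round; what a row does not reach only later rows make up. The controller multiplies each number of a shift by 0.25 m and each number of a turn by 360 degrees. A row lasts 1/12 s, in which the tool goes at most 41.7 mm and 7.16 degrees, less where a joint would pass 70% of its speed; a pose out of reach is approached as far as the arm can. A call with a number of a shift or a turn outside -1 to 1 is refused whole. A call with a gripper value outside its range is refused whole. The fingers move at their own pace and stop on an object; "newtons" is the grip in N (left out, the last holds). Time passes only in rows, so rows that repeat a pose let the fingers close. It gives the time, the measured TCP pose, the force, the opening and the grip force at its end, in the units of the state.
- read_state(): the state, without advancing time (a new reading comes with each control period).
- camera(name): name is "scene" or "top" or "wrist"; returns the picture (420x560x3 uint8, red, green, blue); there is no depth.
- camera_model(name): a dict with "vfov" (degrees; the focal length in pixels is half the picture's height over the tangent of half this angle, whatever the lens; pixels are square), "cx", "cy" (the principal point, pixels), "R" (3x3) and "t" (3): a world point X has camera coordinates R X + t. Camera axes: x right, y down, z forward; pixel columns grow to the right and rows downward; lengths in mm; the calibration is good to about 2 mm. A picture is of the moment at which its call begins: read the wrist's pose just before it. camera_model takes no time and is no camera call; for the wrist camera it gives the pose at the moment of the call.
- sign_off(): hands the job in; it is judged then, once.
The state is a dict: "clock": time; "joints": joint angles; "qd": joint speeds; "effort": joint torques, N m; "eef_pos": TCP position; "eef_rot": TCP orientation; "wrist_force": force on the tool from outside, world axes, zero at the start; "moment": the same for the moment, N m; "finger_gap": finger opening in mm; "finger_force": force on a finger pad.
Only numpy, scipy, OpenCV 4.12 (cv2) and the standard library are available. Lean on these libraries where they do the work, as an engineer would, in place of code of your own. Each camera call takes 0.05 s, during which the arm holds its last target. There are 200 camera calls.

TASK

Two dry round paint cakes, one large and one small, lie loose on the white palette. With the fingertips, nudge each one across the palette and over the rim of the empty well of its own size until it drops in and lies flat on the bottom. Only slide the cakes, never pick them up or turn them over, and leave the pot on the palette and everything else around it where it stands.

Things in the scene. Friction and masses are not known exactly. Their poses are not given: they have to be found in the camera images.
- palette: white plastic palette, a flat slab fixed to the table, 260 mm (its x) by 340 mm (its y) by 22 mm tall; origin at the centre of its underside, z up. The half towards -x is bare; two empty round wells, each 10 mm deep, lie at x = +60 mm, and beside them, at x = +60 mm near the +y and -y edges, are two filled wells that are flush and solid
- large_well (a point): centre of the mouth of the large empty well, level with the palette's top face, at (60, 48, 22) mm in the palette's frame; 62 mm diameter, 10 mm deep, flat bottom, upright wall
- small_well (a point): centre of the mouth of the small empty well, level with the palette's top face, at (60, -48, 22) mm in the palette's frame; 46 mm diameter, 10 mm deep, flat bottom, upright wall
- cake_large: large dry paint cake, a dark red flat disc 56 mm in diameter and 12 mm thick, about 50 g, lying loose on the bare half of the palette; origin at the centre of its underside, z up. Seated in its well its top stands 2 mm above the palette
- cake_small: small dry paint cake, a dark red flat disc 40 mm in diameter and 12 mm thick, about 26 g, lying loose on the bare half of the palette; origin at the centre of its underside, z up. Either cake may lie on either side. Seated in its well its top stands 2 mm above the palette
- pot: small glass pigment pot with a black cap, 32 mm across, 42 mm tall, standing on the palette's far margin behind and between the two empty wells; origin at the centre of its underside
- jar: amber glass jar, 52 mm across, 65 mm tall, on the table just beside the palette's left (+y) edge; origin at the centre of its underside
- brush: paint brush about 200 mm long lying on the table just beside the palette's right (-y) edge; origin under its middle
- cup: blue cup, 76 mm across the rim, 100 mm tall, on the table to the right; origin at the centre of its underside
- paint_a: white paint bottle, 36 mm across, 100 mm tall, on the table to the left; origin at the centre of its underside
- paint_b: second white paint bottle, 36 mm across, 100 mm tall, on the table to the left; origin at the centre of its underside
- dish: small white dish, 90 mm across, 30 mm tall, on the table to the far right; origin at the centre of its underside
Things that resemble listed ones, but are neither listed nor needed, are in the scene too. Leave any brown or yellow look-alike of the cake_large alone.

How it is judged (in metres and radians):
At the end, for the whole second after the job is handed in: each cake lies at rest in the well of its own size: centre within 6 mm of the well's centre, underside within 2.5 mm of the well's bottom, face up and within 0.1 rad of level (horizontal distance between cake_large and large_well below 0.006 m and z of each of cake_large, cake_small in the frame of palette below 0.0145 m and angle between each of cake_large, cake_small's own z axis and vertical below 0.1 rad and linear speed of each of cake_large, cake_small below 0.02 m/s and horizontal distance between cake_small and small_well below 0.006 m); the robot touches nothing.
It fails at once if a cake is lifted more than 8 mm off the palette's top face (z of any of cake_large, cake_small in the frame of palette above 0.03 m).
It fails at once if a cake is turned over or stood on edge (angle between any of cake_large, cake_small's own z axis and vertical above 1 rad).
It fails at once if the pot on the palette is moved more than 15 mm or knocked over (distance of pot from where it was at the start of the episode above 0.015 m).
It fails at once if another bystander (jar, brush, cup, bottles, dish) is moved more than 15 mm or knocked over (distance of any of jar, brush, cup, paint_a, paint_b, dish from where it was at the start of the episode above 0.015 m).
It also fails if it takes over 64 s, if anything falls off the work surface, if the arm or the gripper's body presses on something with over 40 N, if the wrist force passes 120 N, or if a joint passes its speed limit or range.

## Working session

There is one attempt and no reset: what is moved stays moved. The work goes in short steps, Python scripts to look and compute and a tool call to move; the robot and the scene stay as the last step left them, time stands still between calls to the robot, and variables do not carry over. Pictures are saved under pics/ and viewed, at most 10 in all, crops included, and the job is handed in when it is done.

Besides the shell and the picture viewer there is one more tool, called after "Emit:" in YAML: its name, and indented under it one key for each argument. carry_out: Moves the arm, as the interface text tells. Its arguments: {"type":"object","properties":{"slide":{"type":"array","items":{"type":"array","items":{"type":"number","minimum":-1,"maximum":1}}},"dr":{"type":"array","items":{"type":"array","items":{"type":"number","minimum":-1,"maximum":1}}},"gripper":{"type":"array","items":{"type":"number"}},"newtons":{"type":"number"}},"required":["slide","dr","gripper"]}

```bash
mkdir -p pics; ls; cat > h.py <<'E'
from cell import *
import numpy as np, cv2
def save(n,img): cv2.imwrite(f'pics/{n}.png',cv2.cvtColor(img,cv2.COLOR_RGB2BGR))
def ray(m,u,v,z,h=420):
    f=h/2/np.tan(np.radians(m['vfov'])/2)
    R=np.array(m['R']);t=np.array(m['t'])
    d=R.T@np.array([(u-m['cx'])/f,(v-m['cy'])/f,1]);c=-R.T@t
    return c+d*(z-c[2])/d[2]
def proj(m,X,h=420):
    f=h/2/np.tan(np.radians(m['vfov'])/2)
    p=np.array(m['R'])@np.array(X,float)+np.array(m['t'])
    return np.array([m['cx']+f*p[0]/p[2],m['cy']+f*p[1]/p[2]])
E
python3 - <<'E'
from h import *
t=camera('top');save('top0',t)
print(camera_model('top'));print(read_state())
E
```

```text
pics
{'vfov': 50.801097113772315, 'cx': 287.9772517139706, 'cy': 209.7276648866569, 'R': array([[-0.0067197 , -0.99995759,  0.00629795],
       [-0.99529183,  0.00607911, -0.09673273],
       [ 0.09669035, -0.00691832, -0.99529047]]), 't': array([   7.82874011,  507.78587332, 1142.47093756])}
{'clock': 0.05, 'joints': array([-1.37661967e+00,  3.00461744e-01,  1.52154843e+00,  1.51652477e-05,
        1.32066708e+00, -6.66028764e-02]), 'qd': array([ 0.0003923 , -0.00019109, -0.00050369,  0.0007277 , -0.00015129,
        0.00039183]), 'effort': array([ 4.41876637e-04, -5.33210349e+01, -3.53708375e+01,  7.10592046e-02,
        2.35320238e-02, -8.58040721e-05]), 'eef_pos': array([ 141.7805814 , -531.27181405,  302.10520557]), 'eef_rot': array([-3.14051143e+00, -8.68408235e-05,  2.60775721e-01]), 'wrist_force': array([ 0.2300536 , -0.7217962 ,  0.48952578]), 'moment': array([ 0.04081807, -0.01356454, -0.01497993]), 'finger_force': 0.0, 'finger_gap': 94.01230640202859}
```

View pics/top0.png

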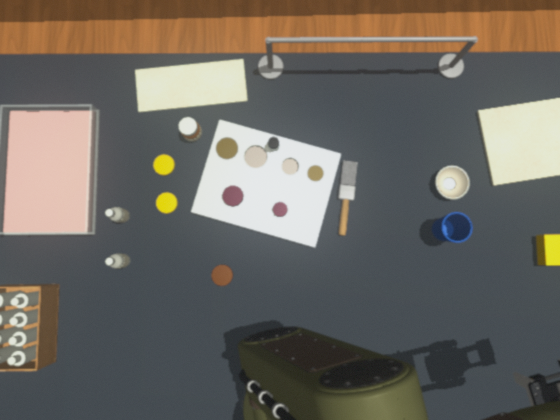

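The top view shows the palette with corners near (221,121), (340,154), (316,246) and (192,212). The empty wells are at (256,157) and (290,166), and the pot is at (273,144).
Cake candidates are the dark red discs on the bare half at (233,196), large, and (280,209), small. The orange-brown disc at (222,275) and the yellow ones at (164,165) and (166,203) are look-alikes, and the brown discs at (227,148) and (315,173) are filled wells. The two dark red discs on the bare half fit the description, so I'll confirm them in a crop.

```bash
cat > meas.py <<'E'
from h import *
def palette(t,m):
    hsv=cv2.cvtColor(t,cv2.COLOR_RGB2HSV)
    w=((hsv[...,2]>150)&(hsv[...,1]<40)).astype(np.uint8)
    cs,_=cv2.findContours(w,cv2.RETR_EXTERNAL,cv2.CHAIN_APPROX_NONE)
    c=[c for c in cs if cv2.pointPolygonTest(c,(260,190),False)>=0][0]
    P=np.array([ray(m,*p[0],22)[:2] for p in cv2.convexHull(c)],np.float32)
    (ctr,sz,a)=cv2.minAreaRect(P); b=cv2.boxPoints((ctr,sz,a))
    # x axis = short side direction, pointing away
    e=[b[1]-b[0],b[2]-b[1]]; s=min(e,key=np.linalg.norm); s=s/np.linalg.norm(s); s=s*np.sign(s[0])
    return np.array(ctr),sz,np.arctan2(s[1],s[0])
def cakes(t,m,z=34):
    r,g,b=[t[...,i].astype(int) for i in range(3)]
    mask=((r-g>20)&(b>g-3)&(r<140)).astype(np.uint8)
    n,l,st,ce=cv2.connectedComponentsWithStats(mask)
    return [(st[i,4],ce[i].round(1),ray(m,*ce[i],z)[:2].round(1)) for i in range(1,n) if st[i,4]>60]
E
python3 - <<'E'
from meas import *
t=camera('top');m=camera_model('top')
ctr,sz,th=palette(t,m);print(ctr,sz,th)
R=np.array([[np.cos(th),-np.sin(th)],[np.sin(th),np.cos(th)]])
for n,p in dict(LW=(60,48),SW=(60,-48)).items(): w=ctr+R@p;print(n,w,proj(m,[*w,22]))
for a,p,w in cakes(t,m): print(a,p,w,'pal',R.T@(w-ctr), t[int(p[1]),int(p[0])])
for n,u in dict(LW=(256,157),SW=(290,166),FL=(227,148),FS=(315,173)).items(): print(n,R.T@(ray(m,*u,22)[:2]-ctr))
save('crop',cv2.resize(t[110:290,150:350],(800,720)[:2],interpolation=cv2.INTER_CUBIC)[:600])
E
```

```text
[582.23266602  61.80618286] (343.1228332519531, 262.4591979980469) -0.2843517
LW [653.28897977  91.04656518] [255.28264157 155.89961441]
SW [626.35759568  -1.09842956] [289.79572782 165.63651721]
190 [229.7 196. ] [543.9 157.3] pal [-63.58274974  80.90547423] [136  93 104]
LW [57.6563168  45.31569136]
SW [ 59.20295895 -48.7940096 ]
FL [ 59.79207168 126.84605162]
FS [  59.34199255 -118.08897097]
```

View pics/crop.png

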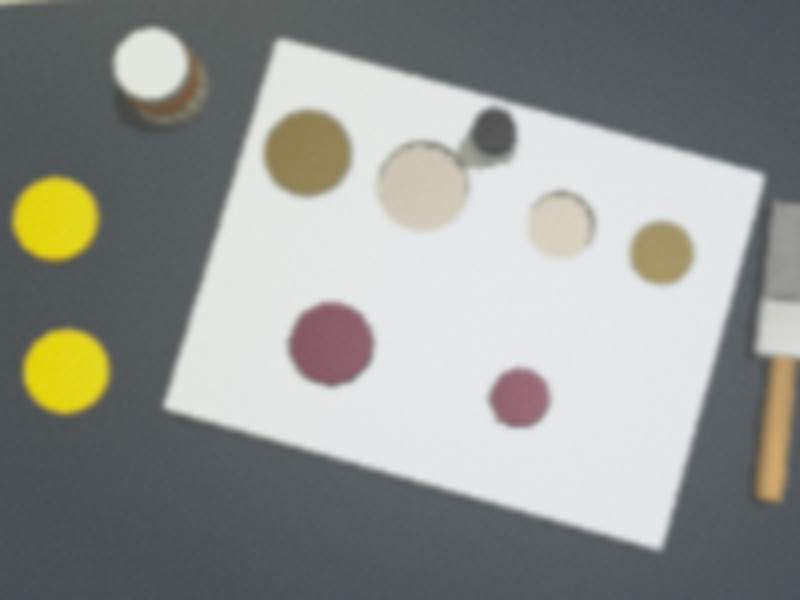

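The crop confirms it: two dark red discs of different size lie on the bare half, directly nearer than the beige empty wells. The olive discs are the filled wells.

I'll push with two parted fingertips so the disc nests between them, with the tips a few mm above the palette.

```bash
sed -i 's/r<140/r<190/; s/r-g>20)/r-g>25)/' meas.py; python3 - <<'E'
from meas import *
t=camera('top');m=camera_model('top')
ctr,sz,th=palette(t,m)
R=np.array([[np.cos(th),-np.sin(th)],[np.sin(th),np.cos(th)]])
W=dict(L=ctr+R@(60,48),S=ctr+R@(60,-48))
for a,p,w in cakes(t,m):
    loc=R.T@(w-ctr)
    if abs(loc[0])>130 or abs(loc[1])>170: continue
    k='L' if a>350 else 'S'
    d=W[k]-w;D=np.linalg.norm(d);u=d/D
    off=dict(L=31.6,S=24)[k]
    print(k,a,p,w,loc,'dist',D,'yaw',np.arctan2(d[1],d[0]),'start tcp',w-u*(off+15),'contact',w-u*off,'end',W[k]-u*off)
E
```

```text
S 308 [232.4 195.4] [545.5 150.2] [-60.00146368  74.47435586] dist 171.4652127866268 yaw -1.0799480940654755 start tcp [527.11640845 184.5954003 ] contact [534.18702058 171.36640018] end [615.01128821  20.14551221]
S 147 [279.7 209. ] [509.1  26.3] [-60.18144922 -54.66176327] dist 120.36594136186125 yaw -0.22897755334596823 start tcp [471.11793975  35.15229342] contact [485.72642446  31.74756518] end [602.95069208   4.42667721]
```

Emit:
carry_out:
  slide:
    - [0.24, 0.47, 0]
    - [0.478, 0.942, 0]
    - [0.478, 0.942, 0]
    - [0.478, 0.942, 0]
    - [0.478, 0.942, 0]
    - [0.478, 0.942, 0]
    - [0.478, 0.942, 0]
    - [0.478, 0.942, 0]
    - [0.478, 0.942, 0]
    - [0.478, 0.942, 0]
  dr:
    - [0, 0, 0.02]
    - [0, 0, 0.04]
    - [0, 0, 0.06]
    - [0, 0, 0.08]
    - [0, 0, 0.1]
    - [0, 0, 0.12]
    - [0, 0, 0.1262]
    - [0, 0, 0.1262]
    - [0, 0, 0.1262]
    - [0, 0, 0.1262]
  gripper: [32, 32, 32, 32, 32, 32, 32, 32, 32, 32]

```text
clock: 0.98
eef_pos: [261.1, -296.5, 302.6]
eef_rot: [3.142, 0.0, 1.052]
wrist_force: [-0.3, 0.5, -0.1]
finger_gap: 31.8
finger_force: 0.0
```

Emit:
carry_out:
  slide:
    - [0.24, 0.47, 0]
    - [0.478, 0.942, 0]
    - [0.478, 0.942, 0]
    - [0.478, 0.942, 0]
    - [0.478, 0.942, 0]
    - [0.478, 0.942, 0]
    - [0.478, 0.942, 0]
    - [0.478, 0.942, 0]
    - [0.478, 0.942, 0]
    - [0.478, 0.942, 0]
  dr:
    - [0, 0, 0.02]
    - [0, 0, 0.04]
    - [0, 0, 0.06]
    - [0, 0, 0.08]
    - [0, 0, 0.1]
    - [0, 0, 0.12]
    - [0, 0, 0.1262]
    - [0, 0, 0.1262]
    - [0, 0, 0.1262]
    - [0, 0, 0.1262]
  gripper: [32, 32, 32, 32, 32, 32, 32, 32, 32, 32]

```text
clock: 1.82
eef_pos: [380.7, -61.6, 302.4]
eef_rot: [-3.141, -0.0, 1.843]
wrist_force: [-0.6, -0.6, -0.3]
finger_gap: 30.2
finger_force: 0.0
```

Emit:
carry_out:
  slide:
    - [0.24, 0.47, -0.16]
    - [0.478, 0.942, -0.32]
    - [0.478, 0.942, -0.32]
    - [0.478, 0.942, -0.32]
    - [0.478, 0.942, -0.32]
    - [0.478, 0.942, -0.32]
    - [0.478, 0.942, -0.32]
    - [0.478, 0.942, -0.32]
    - [0.478, 0.942, -0.32]
    - [0.478, 0.942, -0.32]
  dr:
    - [0, 0, 0.02]
    - [0, 0, 0.04]
    - [0, 0, 0.06]
    - [0, 0, 0.08]
    - [0, 0, 0.1]
    - [0, 0, 0.12]
    - [0, 0, 0.1262]
    - [0, 0, 0.1262]
    - [0, 0, 0.1262]
    - [0, 0, 0.1262]
  gripper: [32, 32, 32, 32, 32, 32, 32, 32, 32, 32]

```text
clock: 2.65
eef_pos: [500.5, 173.4, 222.7]
eef_rot: [-3.141, -0.0, 2.636]
wrist_force: [-0.4, 0.3, -1.2]
finger_gap: 30.0
finger_force: 0.0
```

Emit:
carry_out:
  slide:
    - [0, 0, -0.15]
    - [0, 0, -0.3]
    - [0, 0, -0.36]
    - [0, 0, -0.396]
    - [0, 0, -0.396]
    - [0, 0, -0.396]
  dr:
    - [0, 0, 0]
    - [0, 0, 0]
    - [0, 0, 0]
    - [0, 0, 0]
    - [0, 0, 0]
    - [0, 0, 0]
  gripper: [32, 32, 32, 32, 32, 32]

```text
clock: 3.15
eef_pos: [500.8, 174.4, 124.8]
eef_rot: [3.141, 0.001, 2.638]
wrist_force: [-0.2, -0.7, -0.1]
finger_gap: 30.3
finger_force: 0.0
```

```bash
python3 - <<'E'
from meas import *
s=read_state();print(s['eef_pos'],s['eef_rot'],s['wrist_force'])
m=camera_model('wrist');w=camera('wrist');save('w1',w)
for n,X in dict(LW=(653.3,91,22),SW=(626.4,-1.1,22),L=(545.5,150.2,34),S=(509.1,26.3,34)).items(): print(n,proj(m,X))
E
```

```text
[500.84653387 174.38207211 124.84286552] [3.14067455e+00 9.81958007e-04 2.63789097e+00] [-0.22317943 -0.70306273 -0.09219591]
LW [283.08556525 468.52415244]
SW [159.77392658 489.78732453]
L [282.70292854 334.85186063]
S [ 83.48970581 373.40187103]
```

View pics/w1.png

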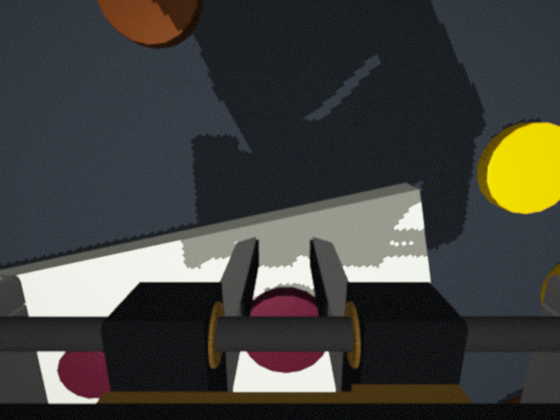

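The wrist view shows the large cake near (285,330), centred between the fingertips at (250,250) and (320,250). Starting the push.

Emit:
carry_out:
  slide:
    - [0.028, -0.0154, -0.004]
    - [0.056, -0.031, -0.004]
    - [0.091, -0.05, -0.004]
    - [0.126, -0.069, -0.004]
    - [0.161, -0.0885, -0.004]
    - [0.196, -0.108, -0.004]
    - [0.231, -0.127, -0.004]
    - [0.266, -0.146, -0.004]
    - [0.301, -0.165, -0.004]
    - [0.32, -0.176, -0.004]
  dr:
    - [0, 0, 0]
    - [0, 0, 0]
    - [0, 0, 0]
    - [0, 0, 0]
    - [0, 0, 0]
    - [0, 0, 0]
    - [0, 0, 0]
    - [0, 0, 0]
    - [0, 0, 0]
    - [0, 0, 0]
  gripper: [32, 32, 32, 32, 32, 32, 32, 32, 32, 32]

```text
clock: 4.03
eef_pos: [581.4, 130.4, 122.5]
eef_rot: [-3.142, 0.0, 2.639]
wrist_force: [-0.4, 0.3, 0.2]
finger_gap: 30.1
finger_force: 0.3
```

```bash
python3 - <<'E'
from meas import *
s=read_state();print(s['eef_pos'],s['wrist_force'])
m=camera_model('wrist');w=camera('wrist');t=camera('top')
a=np.hstack([w,t[100:310,140:420].repeat(2,0).repeat(2,1)]);save('w2',cv2.resize(a,(800,300)))
print([c for c in cakes(t,camera_model('top')) if c[0]<500])
E
```

```text
[581.42253644 130.37344186 122.53073177] [-0.44230113  0.33746873  0.22097705]
[(np.int32(148), array([279.7, 208.9]), array([509.2,  26.3]))]
```

View pics/w2.png

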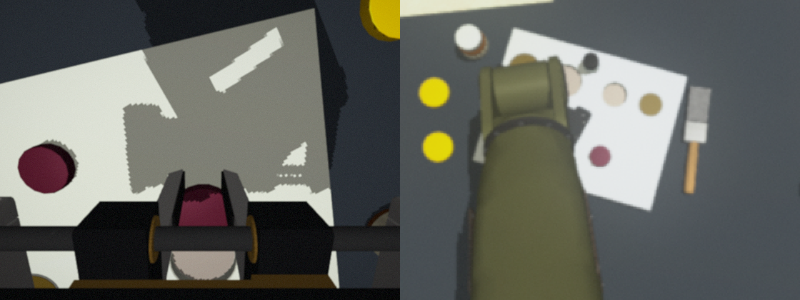

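The cake sits nested between the fingertips, with the beige well straight ahead of it at about (205,265). I'll go on more slowly.

Emit:
carry_out:
  slide:
    - [0.0175, -0.0096, 0]
    - [0.035, -0.0193, 0]
    - [0.0526, -0.0289, 0]
    - [0.07, -0.0385, 0]
    - [0.0877, -0.048, 0]
    - [0.105, -0.0578, 0]
    - [0.123, -0.0674, 0]
    - [0.14, -0.077, 0]
    - [0.158, -0.0866, 0]
    - [0.177, -0.097, 0]
  dr:
    - [0, 0, 0]
    - [0, 0, 0]
    - [0, 0, 0]
    - [0, 0, 0]
    - [0, 0, 0]
    - [0, 0, 0]
    - [0, 0, 0]
    - [0, 0, 0]
    - [0, 0, 0]
    - [0, 0, 0]
  gripper: [32, 32, 32, 32, 32, 32, 32, 32, 32, 32]

```text
clock: 4.97
eef_pos: [625.0, 106.6, 122.7]
eef_rot: [3.142, 0.0, 2.64]
wrist_force: [-0.2, -1.2, -0.6]
finger_gap: 30.2
finger_force: 0.1
```

```bash
python3 - <<'E'
from meas import *
s=read_state();print(s['eef_pos'],s['wrist_force'])
w=camera('wrist');sc=camera('scene')
a=np.hstack([w,sc]);save('w3',cv2.resize(a,(800,300)))
E
```

```text
[625.03422445 106.62687437 122.68063577] [-0.17652965 -1.17107517 -0.58644781]
```

View pics/w3.png

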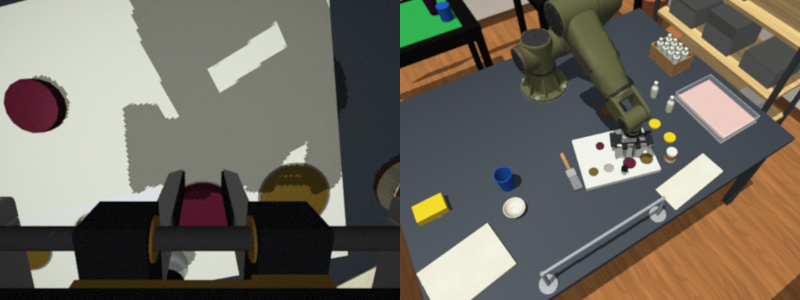

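Emit:
carry_out:
  slide:
    - [-0.05, 0.028, 0]
    - [-0.105, 0.058, 0]
    - [-0.105, 0.058, 0.1]
    - [-0.105, 0.058, 0.24]
    - [-0.25, -0.05, 0.24]
    - [-0.4, -0.15, 0.24]
    - [-0.55, -0.22, 0.24]
    - [-0.633, -0.282, 0.24]
    - [-0.633, -0.282, 0.24]
    - [-0.633, -0.282, 0.24]
  dr:
    - [0, 0, 0]
    - [0, 0, 0]
    - [0, 0, 0]
    - [0, 0, 0]
    - [0, 0, 0.015]
    - [0, 0, 0.03]
    - [0, 0, 0.0439]
    - [0, 0, 0.0439]
    - [0, 0, 0.0439]
    - [0, 0, 0.0439]
  gripper: [32, 32, 32, 32, 26, 26, 26, 26, 26, 26]

```text
clock: 5.9
eef_pos: [465.9, 35.9, 183.3]
eef_rot: [3.141, 0.001, 2.914]
wrist_force: [1.0, 0.5, 0.3]
finger_gap: 24.3
finger_force: 0.0
```

```bash
python3 - <<'E'
from meas import *
s=read_state();print(s['eef_pos'],s['eef_rot'])
w=camera('wrist');t=camera('top');m=camera_model('top')
for z in (24,34): print([c for c in cakes(t,m,z) if c[0]<500])
a=np.hstack([w,cv2.resize(t[110:260,170:370],(560,420))]);save('w4',cv2.resize(a,(800,300)))
E
```

```text
[465.89355544  35.86354281 183.27697968] [3.14130900e+00 1.07534561e-03 2.91393611e+00]
[(np.int32(307), array([255.3, 156.1]), array([652.4,  90.8]))]
[(np.int32(307), array([255.3, 156.1]), array([650.2,  90.1]))]
```

View pics/w4.png

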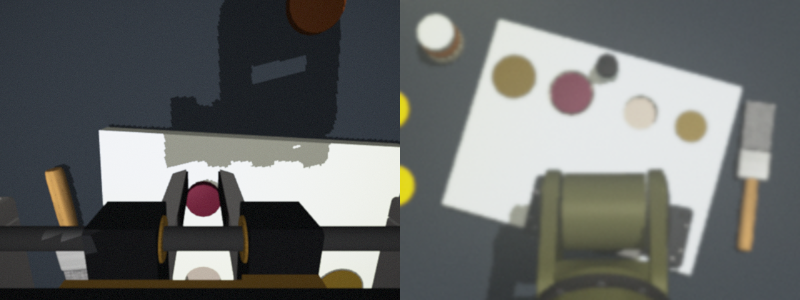

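The large cake now fills the large well at crop pixel (571,93), within 1 mm of its centre. In the wrist view the small cake at (203,200) is centred between the fingertips, with its well straight ahead.

Emit:
carry_out:
  slide:
    - [0, 0, -0.12]
    - [0, 0, -0.22]
    - [0, 0, -0.24]
    - [0, 0, -0.24]
    - [0.028, -0.0065, -0.24]
    - [0.06, -0.014, -0.24]
    - [0.1, -0.0235, -0.24]
    - [0.14, -0.033, -0.24]
    - [0.18, -0.042, -0.24]
    - [0.22, -0.0515, -0.24]
  dr:
    - [0, 0, 0]
    - [0, 0, 0]
    - [0, 0, 0]
    - [0, 0, 0]
    - [0, 0, 0]
    - [0, 0, 0]
    - [0, 0, 0]
    - [0, 0, 0]
    - [0, 0, 0]
    - [0, 0, 0]
  gripper: [26, 26, 26, 26, 26, 26, 26, 26, 26, 26]

```text
clock: 6.83
eef_pos: [523.1, 23.2, 124.0]
eef_rot: [3.141, 0.002, 2.915]
wrist_force: [0.3, -0.2, -0.3]
finger_gap: 24.6
finger_force: 0.1
```

Emit:
carry_out:
  slide:
    - [0.036, -0.0085, 0]
    - [0.072, -0.017, 0]
    - [0.1, -0.0235, 0]
    - [0.12, -0.028, 0]
    - [0.14, -0.033, 0]
    - [0.155, -0.0365, 0]
  dr:
    - [0, 0, 0]
    - [0, 0, 0]
    - [0, 0, 0]
    - [0, 0, 0]
    - [0, 0, 0]
    - [0, 0, 0]
  gripper: [26, 26, 26, 26, 26, 26]

```text
clock: 7.33
eef_pos: [560.7, 14.2, 122.9]
eef_rot: [3.142, 0.0, 2.915]
wrist_force: [0.6, -0.7, 1.5]
finger_gap: 24.4
finger_force: 0.2
```

```bash
python3 - <<'E'
from meas import *
s=read_state();print(s['eef_pos'],s['wrist_force'])
save('w5',camera('wrist'))
E
```

```text
[560.66697993  14.23134451 122.94059784] [ 0.57110435 -0.69552704  1.52693544]
```

View pics/w5.png

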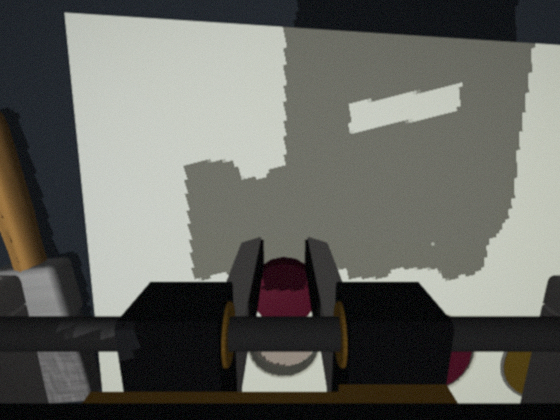

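The small cake at (285,290) is nested, and its well at about (285,355) is straight ahead. Finishing the push.

Emit:
carry_out:
  slide:
    - [0.018, -0.0042, 0]
    - [0.036, -0.0085, 0]
    - [0.054, -0.0127, 0]
    - [0.072, -0.017, 0]
    - [0.09, -0.021, 0]
    - [0.108, -0.0254, 0]
    - [0.126, -0.0297, 0]
    - [0.144, -0.034, 0]
    - [0.162, -0.038, 0]
    - [0.174, -0.041, 0]
  dr:
    - [0, 0, 0]
    - [0, 0, 0]
    - [0, 0, 0]
    - [0, 0, 0]
    - [0, 0, 0]
    - [0, 0, 0]
    - [0, 0, 0]
    - [0, 0, 0]
    - [0, 0, 0]
    - [0, 0, 0]
  gripper: [26, 26, 26, 26, 26, 26, 26, 26, 26, 26]

```text
clock: 8.22
eef_pos: [604.1, 3.9, 122.6]
eef_rot: [3.142, 0.0, 2.915]
wrist_force: [0.4, -0.0, -0.3]
finger_gap: 24.3
finger_force: 0.0
```

Emit:
carry_out:
  slide:
    - [0, 0, 0]
    - [-0.05, 0.012, 0]
    - [-0.12, 0.028, 0]
    - [-0.12, 0.028, 0.1]
    - [-0.12, 0.028, 0.24]
    - [-0.25, 0.06, 0.35]
    - [-0.4, 0.09, 0.4]
    - [-0.55, 0.13, 0.4]
    - [-0.6, 0.14, 0.4]
    - [-0.6, 0.14, 0.4]
  dr:
    - [0, 0, 0]
    - [0, 0, 0]
    - [0, 0, 0]
    - [0, 0, 0]
    - [0, 0, 0]
    - [0, 0, 0]
    - [0, 0, 0]
    - [0, 0, 0]
    - [0, 0, 0]
    - [0, 0, 0]
  gripper: [26, 26, 26, 26, 26, 26, 26, 26, 26, 26]

```text
clock: 9.05
eef_pos: [451.4, 39.7, 223.2]
eef_rot: [3.141, 0.0, 2.916]
wrist_force: [0.9, 0.0, -0.5]
finger_gap: 24.5
finger_force: 0.0
```

```bash
python3 - <<'E'
from meas import *
s=read_state();print(s['eef_pos'],s['wrist_force'])
t=camera('top');m=camera_model('top');sc=camera('scene')
print([c for c in cakes(t,m,24) if c[0]<500])
a=np.hstack([cv2.resize(sc[170:275,220:360],(560,420),interpolation=2),cv2.resize(t[110:260,170:370],(560,420))]);save('w6',cv2.resize(a,(800,300)))
E
```

```text
[451.41213211  39.70478808 223.21201606] [ 0.90567175  0.01101219 -0.45418783]
[(np.int32(307), array([255.3, 156.1]), array([652.4,  90.8])), (np.int32(153), array([289.7, 165.7]), array([625.7,  -0.9]))]
```

View pics/w6.png

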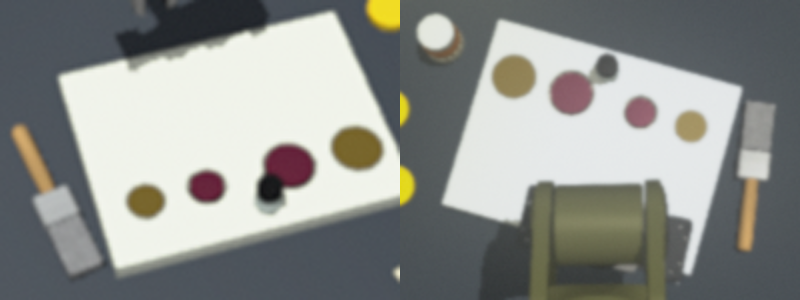

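Both views show the cakes centred in their wells with no raised edges. I'll check their heights across the two views before handing in.

```bash
python3 - <<'E'
from meas import *
m=camera_model('scene');t=camera('scene')
mt=camera_model('top')
for c in cakes(t,m,24):
    if c[0]>20 and abs(c[2][0]-640)<60 and abs(c[2][1]-45)<90: print('scene z24',c,'z34',ray(m,*c[1],34)[:2])
E
```

```text
scene z24 (np.int32(179), array([321. , 227.3]), array([654.4,  88.2])) z34 [658.92215894  83.82101681]
scene z24 (np.int32(95), array([291.9, 234.6]), array([627.2,  -4.5])) z34 [631.89585273  -8.1066699 ]
```

```bash
python3 -c "
from cell import *
print(sign_off())"
```

```text
the job is handed in; nothing more can be done
None
```

I slid both cakes into the wells of their own size and handed the job in at about 9 s of the 64 s allowed. In the last pictures both lie flush and within about 1 mm of their wells' centres, and the pot and everything else around the palette appear where they were; the sign-off call returned no verdict.

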